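# Load the sloped tea rack and bring every box down to the stop

### The arm

A 6-joint arm with a two-finger parallel gripper is mounted at the origin on a cart in front of the work surface, level with it; the furniture and walls round the work are solid. World frame = base frame: x ahead of the robot, y to its left, z up, the work surface at z = 0. Lengths are in m, angles in degrees, forces in N, time in s.
With the tool pointing down it reaches from about 0.325 to 0.85 m from the base axis. Payload 15.5 kg.
Tool frame: the origin (TCP) lies midway between the tips of the shut fingers; the grasp point (between the pads) lies 19 mm behind it; z points along the fingers, y is the line along which they close (so a half turn about z gives the same grasp; the last joint's range is limited). The gripper opens to 91 mm and grips with 3 to 60 N. Pads are 32 mm wide; open, the fingers measure 118 mm over their backs; the gripper's body (76 mm by 178 mm) begins 60 mm behind the grasp point.
Start: joints at [-76.92, 28.281, 77.091, -0, 74.628, -5.472], TCP at [0.199, -0.593, 0.214] pointing down, gripper open.
Joint ranges: [-166.48, 166.48], [-47.26, 123.95], [12.59, 153.08], [-70.14, 250.14], [6.76, 159.57], [-176.63, 176.63]. Speed limits (degrees/s): [108.29, 108.29, 147.25, 172.46, 172.46, 172.46].

### API

Orientations are given as a 3x3 rotation matrix whose columns are the frame's x, y, z axes.
In Python, from bench import ctrl gives the robot as it stands. The module is installed in compiled form; this text tells all that it offers. Calls block until the motion is done:
- ctrl.goto(position, orientation): joint-space move of the TCP to a pose.
- ctrl.move_l(position, vel=0.15, ori=None, contact_N=None): straight line of the TCP; ori=None keeps the orientation; vel is the mean speed in m/s. With contact_N (N) it stops when the force on the tool has changed by that much, and returns True; else False.
- ctrl.movej(angles): joint-space move.
- ctrl.command_gripper(opening): opening from 0.0 (shut) to 1.0 (fully open); the grip force is fixed at half the most; returns when the fingers have stopped.
- ctrl.sleep(seconds).
- ctrl.ik(position, orientation): joint angles nearest the present ones, or None.
- ctrl.read_camera(name): name is "scene" or "top"; returns the picture (420x560x3 uint8, blue, green, red); there is no depth.
- ctrl.camera_params(name): a dict with "fx", "fy", "cx", "cy" (pixels), "D" ([k1, k2, p1, p2, k3] as OpenCV has them; the pictures are not rectified), "pose" (4x4, takes a point from camera to world coordinates). Camera axes: x right, y up, looking along -z (the intrinsics and any distortion apply to the point x, -y, -z); pixel columns grow to the right and rows downward; lengths in m; the calibration is good to about 2 mm. A picture is of the moment at which its call begins. camera_params takes no time and is no camera call.
A pose or a line that the arm cannot do raises ctrl.MotionError and nothing moves.
- ctrl.sign_off(): hands the job in; it is judged then, once.
Readings, each from a call of its own:
- ctrl.current_t(): time.
- ctrl.current_q(): joint angles.
- ctrl.current_dq(): joint speeds.
- ctrl.current_effort(): joint torques, N m.
- ctrl.current_tool_pos(): TCP position.
- ctrl.current_eef_rot(): TCP orientation.
- ctrl.current_contact_force(): force on the tool from outside, world axes, zero at the start.
- ctrl.current_wrist_torque(): the same for the moment, N m.
- ctrl.current_grip_width(): opening from 0.0 (shut) to 1.0 (fully open).
- ctrl.current_grasp_force(): force on a finger pad.
Only numpy, scipy, OpenCV 4.12 (cv2) and the standard library are available. Lean on these libraries where they do the work, as an engineer would, in place of code of your own. Each camera call takes 0.05 s, during which the arm holds its last target. There are 200 camera calls.

### The job

Put the tea box that lies by itself on the worktop into the sloped wooden rack: lay it in the gap in the row of boxes and slide it down the slope, easing its two neighbours apart without lifting or tipping them, until its lower end rests on the rack's lower stop. Also slide down the box that was left sitting too high, so that all four boxes finally lie flat side by side, each with its lower end against the stop. Leave the mug and the jar with the red lid where they are.

Things in the scene. Friction and masses are not known exactly. Their poses are not given: they have to be found in the camera images.
- rack: Fixed sloped rack of light wood. Origin: on its floor, mid-width, at the lower stop. x runs up the 20 degree slope (away from the robot), y across to the left, z normal to the floor. Floor x 0 to 215 mm, y -146 to 146 mm between side rails; stop (x -12 to 0) and rails are 12 mm thick and stand 32 mm above the floor; the upper end is open. Friction holds boxes on the slope: they must be pushed.
- tea_new_mid (a point): Centre of the loose printed tea carton on the worktop that is to be loaded: 142 mm long (its own y axis), 65 mm wide (x axis), 70 mm high (z axis, up), 0.1 to 0.22 kg. It starts flat on the worktop outside the rack. All four tea boxes are equal; either end may go down. A push of 15 N at its upper end is enough to bring it home between its neighbours.
- tea_high_mid (a point): Centre of the tea box nearest to the rack's left (+y) rail, same size and axes; it lies on the rack floor, its long axis up the slope, 30 to 55 mm short of the stop. When it is home its centre is 71 mm up the slope from the stop.
- tea_left_mid (a point): Centre of the tea box on the left (+y) of the gap, same size and axes; it lies on the rack floor at the stop, slanted by about 4 to 5 degrees so that the gap widens towards the upper end. It is free to be nudged aside.
- tea_right_mid (a point): Centre of the tea box on the right (-y) of the gap, same size and axes, at the stop and slanted the other way. Between these two boxes the gap is about 54 to 62 mm wide at the stop and 74 to 88 mm at their upper ends.
- mug: Mug, white below and teal above, 78 mm across, 113 mm with its handle, 101 mm high, standing on the worktop; origin at the centre of its underside. To be left alone.
- honey: Squat jar with a red lid, 58x62 mm, 86 mm high, standing on the worktop; origin at the centre of its underside. To be left alone.
Things that resemble listed ones, but are neither listed nor needed, are in the scene too. What is shaped like the part that bears tea_high_mid but orange is not meant.

How it is judged:
By the outcome, as a careful person would: the job done as asked, in the order asked, and still so for the second after the job is handed in, with the robot touching nothing.
It also fails if it takes over 58 s, if anything falls off the work surface, if the arm or the gripper's body presses on something with over 40 N, if the wrist force passes 120 N, or if a joint passes its speed limit or range.

## Working session

There is one attempt and no reset: what is moved stays moved. The work goes in short steps, each a Python script; the robot and the scene stay as the last script left them, time stands still between calls to the robot, and variables do not carry over. Pictures are saved under pics/ and viewed, at most 10 in all, crops included, and the job is handed in when it is done.

```bash
mkdir -p pics
python3 - <<'E'
from bench import ctrl
import cv2,numpy as np
np.set_printoptions(precision=4,suppress=True)
for n in("scene","top"):
    cv2.imwrite(f"pics/{n}0.png",ctrl.read_camera(n)); p=ctrl.camera_params(n); print(n,p)
print(ctrl.current_t(),ctrl.current_eef_rot())
E
```

```text
scene {'fx': 497.1628550926998, 'fy': 497.1628550926998, 'cx': 273.3129167231326, 'cy': 209.96589140935865, 'D': array([0.0339, 0.    , 0.    , 0.    , 0.    ]), 'pose': array([[ 0.8324,  0.2878, -0.4737, -0.3501],
       [-0.5543,  0.4316, -0.7117, -1.2416],
       [-0.0004,  0.8549,  0.5188,  1.0528],
       [ 0.    ,  0.    ,  0.    ,  1.    ]])}
top {'fx': 385.7551979494756, 'fy': 385.7551979494756, 'cx': 274.45017432491335, 'cy': 206.75617556114042, 'D': array([-0.0067,  0.    ,  0.    ,  0.    ,  0.    ]), 'pose': array([[-0.0047,  0.977 , -0.2133,  0.3077],
       [-1.    , -0.0044,  0.0019,  0.086 ],
       [ 0.001 ,  0.2133,  0.977 ,  1.1214],
       [ 0.    ,  0.    ,  0.    ,  1.    ]])}
0.1 [[ 0.948   0.3182 -0.0002]
 [ 0.3182 -0.948   0.0011]
 [ 0.0001 -0.0011 -1.    ]]
```

View pics/scene0.png

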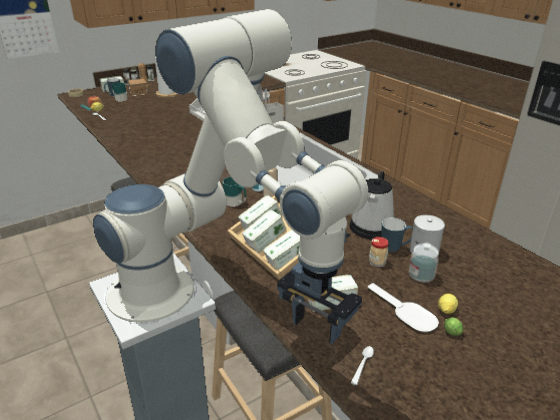

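View pics/top0.png

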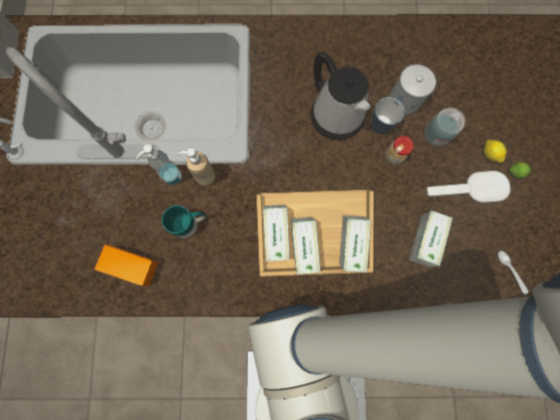

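Top view: the loose tea box is at (433,239). The three boxes in the rack are at (276,233) high, (306,246) left and (356,243) right. The orange box at (125,265) is a decoy. The mug is at (180,221) and the honey jar at (400,150). I choose (433,239) and will check it in a crop.

```bash
cat > h.py <<'E'
from bench import ctrl
import cv2,numpy as np
np.set_printoptions(precision=4,suppress=True)
def ray(n,px):
    p=ctrl.camera_params(n);K=np.array([[p['fx'],0,p['cx']],[0,p['fy'],p['cy']],[0,0,1]])
    u=cv2.undistortPoints(np.float64([[px]]),K,p['D'])[0,0]
    T=p['pose'];return T[:3,3],T[:3,:3]@np.array([u[0],-u[1],-1])
def onplane(n,px,p0,nrm):
    o,d=ray(n,px);return o+d*(np.dot(np.subtract(p0,o),nrm)/np.dot(d,nrm))
def onz(n,px,z): return onplane(n,px,[0,0,z],[0,0,1])
E
python3 - <<'E'
from h import *
im=cv2.imread('pics/top0.png');c=im[180:290,250:460]
cv2.imwrite('pics/c0.png',cv2.resize(c,None,fx=3.8,fy=3.8,interpolation=cv2.INTER_CUBIC))
hsv=cv2.cvtColor(im,cv2.COLOR_BGR2HSV)
m=((hsv[...,1]<60)&(hsv[...,2]>165)).astype(np.uint8)*255
m=cv2.morphologyEx(m,cv2.MORPH_CLOSE,np.ones((7,7)))
for q in cv2.findContours(m,0,1)[0]:
    if 250<cv2.contourArea(q)<2500:
        r=cv2.minAreaRect(q)
        if 200<r[0][1]<280: print(np.array(r[0]),r[1:],cv2.boxPoints(r).tolist(), onz('top',r[0],.07))
E
```

```text
[356.7828 245.1069] ((23.6679630279541, 52.23561477661133), 4.763641834259033) [[342.8207092285156, 270.1517333984375], [347.1586608886719, 218.0965576171875], [370.7448425292969, 220.06207275390625], [366.4068908691406, 272.11724853515625]] [ 0.429  -0.1405  0.07  ]
[434.6604 237.6887] ((23.351295471191406, 49.587158203125), 15.945395469665527) [[416.6227111816406, 258.3207702636719], [430.2453308105469, 210.6415252685547], [452.6981506347656, 217.05661010742188], [439.0755310058594, 264.73583984375]] [ 0.4483 -0.3556  0.07  ]
```

View pics/c0.png

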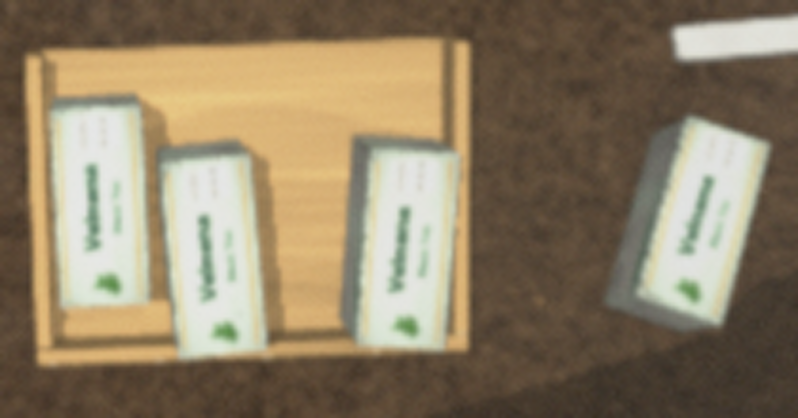

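The crop confirms a white "Valeara"-type carton at crop (690,222), alone beside the rack and not orange. Next I'll look at the rack's lower edge in the scene view to get its height.

Run:
```python
from h import *
im=cv2.imread('pics/scene0.png');c=im[180:310,215:375]
cv2.imwrite('pics/c1.png',cv2.resize(c,None,fx=4.5,fy=4.5,interpolation=cv2.INTER_CUBIC))
```

```text
(no output)
```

View pics/c1.png

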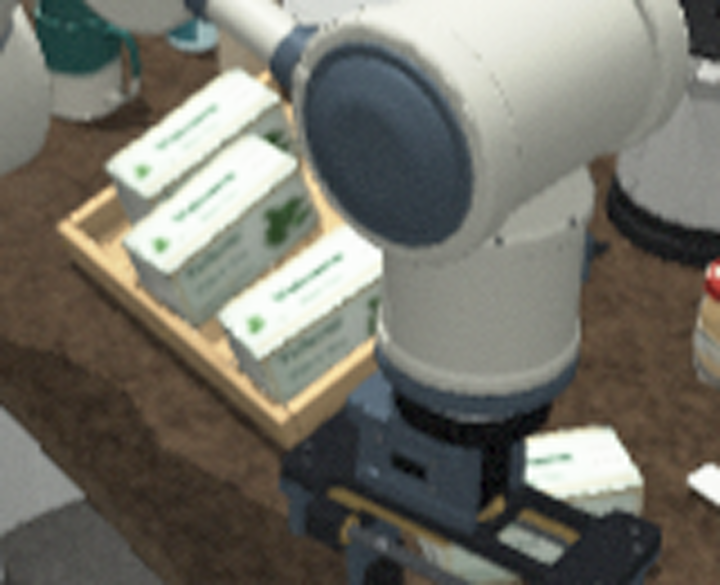

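Scene crop: the outer top corners of the stop are at (57,226) and (279,427). The top faces of the boxes are visible. I'll fit the rack (x, y, z, yaw) to the corners from both views, then the box tops.

```bash
cat >> h.py <<'E'
def proj(n,P):
    p=ctrl.camera_params(n);K=np.array([[p['fx'],0,p['cx']],[0,p['fy'],p['cy']],[0,0,1]])
    C=(np.asarray(P)-p['pose'][:3,3])@p['pose'][:3,:3]*[1,-1,-1]
    return cv2.projectPoints(C,np.zeros(3),np.zeros(3),K,p['D'])[0][:,0]
def rackR(yaw):
    from scipy.spatial.transform import Rotation as R
    return R.from_euler('ZY',[yaw,-20],degrees=True).as_matrix()
E
python3 - <<'E'
from h import *
from scipy.optimize import least_squares
T=lambda a:np.array(a)/3.8+[250,180]-.4
S=lambda a:np.array(a)/4.5+[215,180]-.4
Pt=np.array([[215,158,32],[215,-158,32],[-12,158,32],[-12,-158,32]])/1e3
pt=T([[28,55],[469,41],[38,364],[469,351]]); ps=S([[57,226],[279,427]])
def f(v): 
    W=lambda P:P@rackR(v[3]).T+v[:3]
    return np.r_[(proj('top',W(Pt))-pt).ravel(),(proj('scene',W(Pt[2:]))-ps).ravel()]
s=least_squares(f,[.38,-.05,.02,0]);print(s.x,s.fun.reshape(-1,2))
R=rackR(s.x[3]);o=s.x[:3]
np.save('rack.npy',s.x)
top={'high':[[50,103],[138,99],[149,301],[61,306]],'left':[[161,158],[250,152],[268,348],[180,356]],'right':[[372,144],[460,152],[446,347],[356,346]]}
for k,v in top.items():
    q=np.array([R.T@(onplane('top',x,o+R@[0,0,.07],R[:,2])-o) for x in T(v)])*1e3
    d=(q[:2].mean(0)-q[2:].mean(0))
    print(k,q[:,:2].tolist(),'c',q.mean(0),'ang',np.degrees(np.arctan2(d[1],d[0])),'len',np.hypot(*d[:2]))
sc={'high':[[107,167],[143,199]],'left':[[122,238],[160,268]],'right':[[218,318],[257,358]]}
for k,v in sc.items(): print(k,[(R.T@(onplane('scene',x,o+R@[0,0,.07],R[:,2])-o)*1e3) for x in S(v)])
q=np.array([onz('top',x,.07) for x in T([[690,117],[770,143],[722,326],[638,296]])])
d=q[:2].mean(0)-q[2:].mean(0);w=q[1]-q[0]
print('new',q.mean(0),np.degrees(np.arctan2(d[1],d[0])),np.hypot(*d[:2]),np.hypot(*w[:2]))
E
```

```text
[ 0.3772 -0.0312  0.0116  1.5618] [[-0.3973 -0.5188]
 [ 0.7001 -0.4295]
 [-0.0834 -0.2506]
 [ 0.2921 -0.5418]
 [-1.2842  0.7307]
 [-0.8486  0.2161]]
high [[183.9024229840593, 141.71216810501997], [184.78112895544152, 81.36244716462645], [42.291542399195336, 77.33585077344651], [40.729176428640066, 138.86554951919175]] c [112.9261 109.819   70.    ] ang 1.3783040619900828 len 142.87275396791318
left [[143.28730435674603, 66.56713990613659], [145.5304654212423, 5.110134738786055], [5.603202242470804, -5.401111875297566], [1.8771465819212054, 56.5441463396824]] c [74.0745 30.7051 70.    ] ang 4.174498847283263 len 141.0429007860845
right [[148.44729661230866, -79.19573468279043], [140.91612795793048, -140.10211290297616], [2.096404989144878, -130.78406223835785], [4.96848368808076, -67.33667545046936]] c [  74.1071 -104.3546   70.    ] ang -4.29010588863052 len 141.5458700836288
high [array([ 47.0682, 136.2113,  70.    ]), array([45.4801, 79.912 , 70.    ])]
left [array([ 9.7142, 58.2959, 70.    ]), array([11.2263,  6.0569, 70.    ])]
right [array([ 10.9498, -73.0398,  70.    ]), array([   7.1268, -128.2798,   70.    ])]
new [ 0.4494 -0.3572  0.07  ] -20.26785784238882 0.14005004644035973 0.06018586212034665
```

```bash
cat >> h.py <<'E'
v=np.load('rack.npy');RO=v[:3];RR=rackR(v[3])
TR=np.c_[RR[:,0],-RR[:,1],-RR[:,2]]
def W(x,y,z): return RO+RR@(np.array([x,y,z])/1e3)
def inR(p): return RR.T@(np.asarray(p)-RO)*1e3
E
python3 - <<'E'
from h import *
a=np.radians(-20.3);d=np.array([np.cos(a),np.sin(a),0]);z=np.array([0,0,-1.])
O=np.c_[d,np.cross(z,d),z]
g=np.array([.4494,-.3572,0])+d*.038
for p in [W(210,-37,140),W(210,-37,28),W(275,-37,26),W(158,-37,26),W(160,110,26)]: print(ctrl.ik(p,TR))
ctrl.goto(g+[0,0,.12],O)
print(ctrl.move_l(g+[0,0,.026],.12,contact_N=8))
ctrl.command_gripper(0);print(ctrl.current_grip_width()*91,ctrl.current_grasp_force())
ctrl.move_l(g+[0,0,.19],.2)
print(ctrl.current_t(),ctrl.current_grip_width()*91,ctrl.current_contact_force())
ctrl.goto(W(210,-37,135),TR)
print(ctrl.current_t(),ctrl.current_tool_pos())
t=ctrl.read_camera('top');s=ctrl.read_camera('scene')
cv2.imwrite('pics/p1.png',np.hstack([cv2.resize(t[150:300,240:390],(400,400)),cv2.resize(s[130:300,210:380],(400,400))]))
E
```

```text
[-17.7107  12.7866 106.7745   9.7336  41.8902  64.5339]
[-16.0843  25.4396 109.3171  13.3234  26.7375  61.4155]
[-13.9663  27.1641  99.9741   9.4492  33.8982  67.5017]
[-18.179   25.1815 116.6961  19.465   20.2841  53.0241]
[  2.844   25.0979 116.6555  -1.3999  18.2563  92.5343]
False
65.23114885317239 29.978517293930054
3.9167 64.86999519268225 [-0.1551  0.6886 -1.3795]
5.1 [ 0.53   -0.065   0.2103]
```

View pics/p1.png

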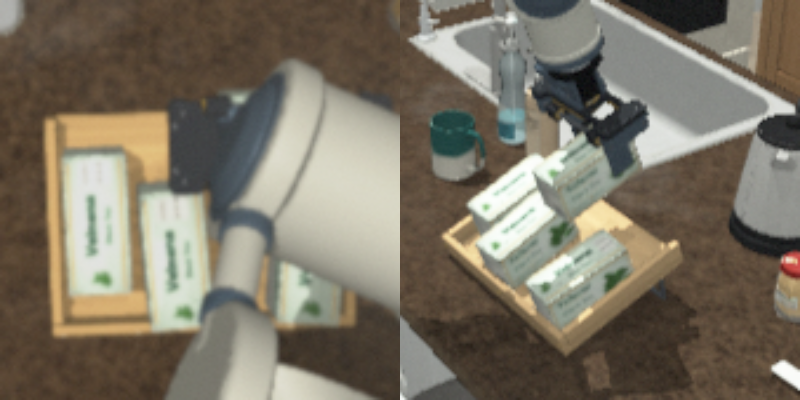

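The box is held squarely above the gap (scene half, about (590,170)) and the neighbours are undisturbed. I'll lay it down now.

Run:
```python
from h import *
ctrl.move_l(W(210,-37,45),.12)
f0=ctrl.current_contact_force()
print(ctrl.move_l(W(210,-37,18),.03,contact_N=4),inR(ctrl.current_tool_pos()),(ctrl.current_contact_force()-f0)@RR)
s=ctrl.read_camera('scene');t=ctrl.read_camera('top');print(ctrl.current_t())
cv2.imwrite('pics/p2.png',np.hstack([cv2.resize(t[150:300,240:390],(400,400)),cv2.resize(s[130:300,210:380],(400,400))]))
```

```text
True [209.7307 -36.9342  26.9912] [-0.4327  0.5961 -0.6081]
6.8167
```

View pics/p2.png

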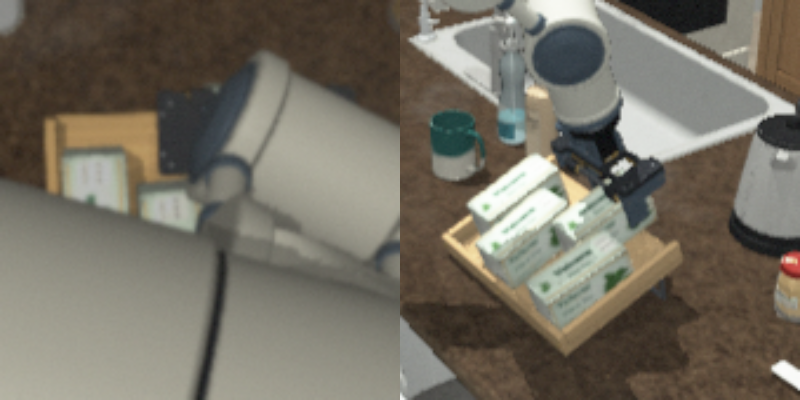

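The box is in the gap and on the floor at z = 27 mm, as expected; scene half about (600,215). Next I'll release it, move up behind it and push.

Run:
```python
from h import *
ctrl.command_gripper(1)
ctrl.move_l(W(210,-37,100),.15)
ctrl.move_l(W(280,-37,100),.2)
ctrl.command_gripper(.3)
ctrl.move_l(W(280,-37,28),.15)
f0=ctrl.current_contact_force()
print(ctrl.move_l(W(150,-37,28),.05,contact_N=22),inR(ctrl.current_tool_pos()),(ctrl.current_contact_force()-f0)@RR)
print(ctrl.current_t())
s=ctrl.read_camera('scene');t=ctrl.read_camera('top')
cv2.imwrite('pics/p3.png',np.hstack([cv2.resize(t[150:300,240:390],(400,400)),cv2.resize(s[150:290,220:360],(400,400))]))
```

```text
True [160.1972 -37.8612  28.2   ] [2.5662 0.3616 1.4651]
12.4
```

View pics/p3.png

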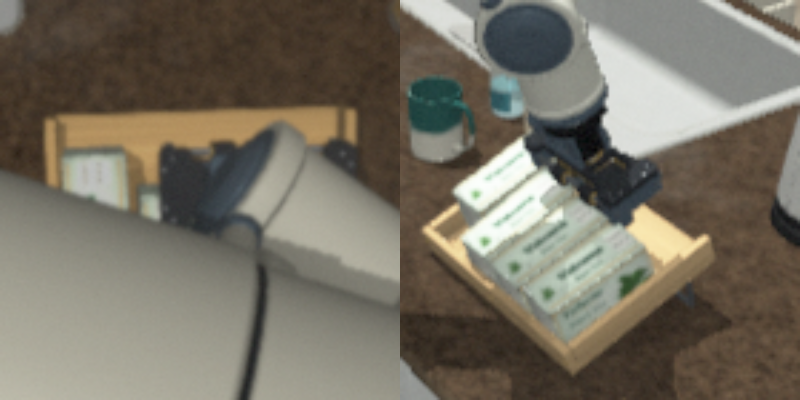

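The new box appears home: the push stopped firmly at x = 160, which matches the roughly 3 mm bias in x. Three boxes now lie side by side. Next is the high box.

Run:
```python
from h import *
ctrl.move_l(W(180,-38,28),.1)
ctrl.move_l(W(215,0,110),.2)
ctrl.move_l(W(230,109,110),.2)
ctrl.move_l(W(230,109,28),.15)
f0=ctrl.current_contact_force()
print(ctrl.move_l(W(150,109,28),.05,contact_N=18),inR(ctrl.current_tool_pos()))
ctrl.move_l(W(190,109,28),.1)
ctrl.move_l(W(215,109,120),.2)
q=ctrl.current_q().copy();print(q)
ctrl.movej([-76.92,28.281,77.091,0,74.628,-5.472]);print(ctrl.current_t())
s=ctrl.read_camera('scene');t=ctrl.read_camera('top');cv2.imwrite('pics/t4.png',t)
cv2.imwrite('pics/p4.png',np.hstack([cv2.resize(t[175:285,240:390],(545,400),interpolation=cv2.INTER_CUBIC),cv2.resize(s[170:300,215:300],(255,400))]))
```

```text
True [159.6885 109.1445  28.1958]
[  2.6933  14.9213 107.5181  -0.7306  37.1855  91.6749]
19.9333
```

View pics/p4.png

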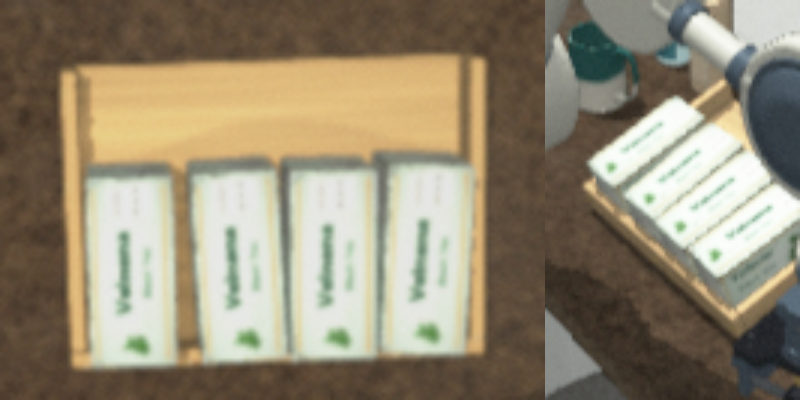

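All four boxes are down at the stop. Boxes 2 and 4 from the left, in the top half of the picture at (237,260) and (427,255), still look slightly slanted. I'll measure them.

Run:
```python
from h import *
T=lambda a:np.array(a)/3.633+[240,175]-.4
for k,v in {'high':[[87,178],[174,177],[178,364],[90,367]],'left':[[190,175],[277,170],[287,356],[203,362]],'new':[[287,172],[377,170],[378,355],[293,357]],'right':[[387,165],[474,166],[467,352],[383,353]]}.items():
    q=np.array([inR(onplane('top',x,W(0,0,70),RR[:,2])) for x in T(v)]);d=q[:2].mean(0)-q[2:].mean(0)
    print(k,q[:,:2].round(0).tolist(),q.mean(0),np.degrees(np.arctan2(d[1],d[0])))
```

```text
high [[139.0, 141.0], [138.0, 78.0], [-2.0, 79.0], [-2.0, 144.0]] [ 68.5063 110.5602  70.    ] -0.6297668666535982
left [[139.0, 67.0], [141.0, 4.0], [2.0, -1.0], [-1.0, 61.0]] [70.253  32.5398 70.    ] 2.3672103244766918
new [[139.0, -3.0], [138.0, -68.0], [0.0, -68.0], [1.0, -6.0]] [ 69.6871 -36.3676  70.    ] 0.5035063987568985
right [[142.0, -76.0], [139.0, -139.0], [0.0, -134.0], [2.0, -72.0]] [  70.7817 -105.0138   70.    ] -1.6891181285247328
```

All the centres are home. The left box is still slanted by about 2.4° and the right by about 1.7°. There's plenty of time, so I'll square both with a gentle flat push on their upper ends.

Run:
```python
from h import *
ctrl.goto(W(195,-107,125),TR)
for y in(-107,36):
    ctrl.move_l(W(195,y,110),.2)
    ctrl.move_l(W(195,y,28),.15)
    print(ctrl.move_l(W(152,y,28),.04,contact_N=18),inR(ctrl.current_tool_pos()))
    ctrl.move_l(W(190,y,28),.1); ctrl.move_l(W(195,y,110),.2)
ctrl.move_l(W(205,36,125),.2)
ctrl.movej([-76.92,28.281,77.091,0,74.628,-5.472]);print(ctrl.current_t())
s=ctrl.read_camera('scene');t=ctrl.read_camera('top')
cv2.imwrite('pics/p5.png',np.hstack([cv2.resize(t[175:285,240:390],(545,400),interpolation=cv2.INTER_CUBIC),cv2.resize(s[170:300,215:300],(255,400))]))
```

```text
True [ 162.7788 -107.5263   28.2143]
True [161.6234  35.2377  28.1681]
30.85
```

View pics/p5.png

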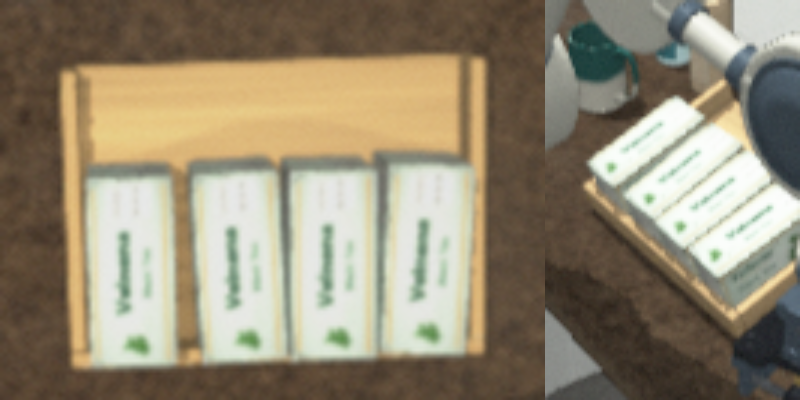

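All four boxes lie flat side by side with their lower ends at the stop, and the remaining slant is about 2° or less. The mug hasn't moved and the arm is clear, so I'm handing in.

```bash
python3 -c "
from bench import ctrl
print(ctrl.sign_off(),ctrl.current_t())"
```

```text
the job is handed in; nothing more can be done
the job is handed in; nothing more can be done
```

I handed the job in at about 31 s: all four tea boxes lie flat at the lower stop, the two either side of the new box still slanted by about 2°, and I never moved the arm near the mug or jar.

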